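Secure the cutter-knife case with its snap hook

TASK

Secure the open case of cutter knives: push its lid shut, then swing the steel ring link on the lid's front edge over the snap hook and press it down through the sprung gate, until its crossbar is caught in the hook and the gate has snapped shut above it. Leave the other things on the table where they are.

Things in the scene. Friction and masses are not known exactly. Their poses are not given: they have to be found in the camera images.
- case: wooden knife case fixed to the table, 160 mm (its x) by 300 mm (its y) by 65 mm high plus the 8 mm lid; steel knives lie in it. Origin: centre of its underside on the table; z up; its front, with the snap hook, faces its own -x, and its x, y axes turn with its yaw. The bracket below the hook is 31 to 37 mm above the table and reaches 167 mm in front of the origin
- lid (a joint): lid angle in rad: 0 shut, grows as the front edge rises. Stiff hinge along the case's y: it stays where it is left; a push of about 5 N down near the front edge moves it. The lid is a flat plain board 304 mm wide, 166 mm deep, 8 mm thick, its outer face 8 mm above the hinge axis when shut. Push it near its left or right end (about 110 mm from the middle) to stay clear of the link
- lid_hinge (a point): middle of the lid's hinge axis, on the case's far upper edge (80 mm behind the case's origin, 65 mm above the table); fixed to the case
- link (a joint): angle in rad of the steel ring link measured from the lid: 0 it points straight out to the front in the plane of the lid, 1.57 it stands square to the lid, more leans back over the lid; range -0.27 to 2.6. It stays where it is left (about 1 N at the thumb plate swings it). With the lid shut its crossbar meets the gate at about +0.26, passes it and lets it snap shut at about -0.19, and stops at -0.27; the press takes about 4 N on the thumb plate
- link_pivot (a point): middle of the link's hinge axis (along the case's y) on the lid's front edge; 168 mm from the lid's hinge; 69 mm above the table with the lid shut; moves with the lid
- thumb_plate (a point): centre of the link's steel thumb plate, 98 mm from the link's hinge axis; plate 28 mm (along the link) by 66 mm (along y) by 5 mm thick. The link is a 58 mm wide frame of 6 mm bar with its crossbar 60 mm from the hinge axis, and ends 112 mm from it. The hook's nose comes up between crossbar and thumb plate
- hook_nose (a point): top of the snap hook's nose, 90 mm above the table, 157 mm in front of the case's origin. The upright U-shaped steel hook (8 mm bar, 32 mm wide in x, middle of the case's front) has its opening on top, shut by the gate
- gate (a joint): angle in rad of the snap hook's sprung gate, a thin 20 mm bar across the top of the hook, 79 mm above the table: 0 shut (level), grows to 1.1 as it is pressed down into the hook; springs back by itself
- ink_tin: small round tin, 72 mm across, 50 mm high, standing beside the knife case; leave it alone. Origin at its underside
- stick: steel composing stick, a flat 210 by 50 mm tray with low edges, lying beside the case; leave it alone. Origin at its underside
- mallet: wooden mallet lying in front of the case, about 190 mm long, head 80 mm by 44 mm across; leave it alone. Origin at its underside
- key: dark steel T-shaped key lying in front of the case, 100 mm long, 12 mm high; leave it alone. Origin at its underside
- cleaner: upright bottle, 60 mm across, 170 mm high; leave it alone. Origin at its underside

How it is judged:
By the outcome, as a careful person would: the job done as asked, in the order asked, and still so for the second after the job is handed in, with the robot touching nothing.
It also fails if it takes over 54 s, if anything falls off the work surface, if the arm or the gripper's body presses on something with over 40 N, if the wrist force passes 120 N, or if a joint passes its speed limit or range.

ROBOT

A 6-joint arm with a two-finger parallel gripper is mounted at the origin on the work surface. World frame = base frame: x ahead of the robot, y to its left, z up, the work surface at z = 0. Lengths are in m, angles in rad, forces in N, time in s.
With the tool pointing down it reaches from about 0.35 to 0.975 m from the base axis. Payload 4.9 kg.
Tool frame: the origin (TCP) lies at the very end of the fingers, on their centre line; the grasp point (between the pads) lies 19 mm behind it; z points along the fingers, y is the line along which they close (so a half turn about z gives the same grasp; the last joint's range is limited). The gripper opens to 85 mm and grips with 20 to 120 N. Pads are 22 mm wide; open, the fingers measure 114 mm over their backs; the gripper's body (76 mm by 85 mm) begins 54 mm behind the grasp point. The pads swing forward as they close: fully open they stand 13 mm farther back than shut.
Start: joints at [-1.283, 0.053, 1.613, -0, 1.476, -0.119], TCP at [0.247, -0.574, 0.191] pointing down, gripper open.
Joint ranges: [-3.01, 3.01], [-1.01, 2.22], [0.06, 2.58], [-1.02, 4.17], [0.09, 2.62], [-3.14, 3.14]. Speed limits (rad/s): [2.57, 2.57, 3.14, 3.14, 3.14, 3.14].

INTERFACE

Orientations are given as a unit quaternion [w, x, y, z].
In Python, from plant import manip gives the robot as it stands.
- The arm moves only by the tool play_rows, never from a script. Its argument "series" is a list that holds one entry, the list of rows, each a list of 7 numbers: the shift along the world's x, y, z in m, then the turn, a rotation vector about the world's x, y, z in degrees, then the opening, from 0 (shut) to 1 (fully open). In form: [[[dx, dy, dz, rx, ry, rz, grip], ...]]. A call has 1 to 10 rows; each row shifts and turns the commanded pose from where the row before left it; what a row does not reach is not made up. A row lasts 1/10 s, in which the tool goes at most 50 mm and 8.59 degrees, less where a joint would pass 70% of its speed; a pose out of reach is approached as far as the arm can. A call with a gripper value outside its range is refused whole. The fingers move at their own pace and stop on an object; the grip force is fixed at half the most. Time passes only in rows, so rows that do not move let the fingers close. It gives the time, the measured TCP pose, the force, the opening and the grip force at its end, in the units of the state.
- manip.state(): the state, without advancing time (a new reading comes with each control period).
- manip.grab_frame(name): name is "side" or "top"; returns a dict with "frame" (480x640x3 uint8, blue, green, red), "mtx" (3x3 intrinsics, pixels), "R" (3x3) and "t" (3): a world point X has camera coordinates R X + t. Camera axes: x right, y down, z forward; pixel columns grow to the right and rows downward; lengths in m; the calibration is good to about 2 mm. A picture is of the moment at which its call begins. There is no depth.
- manip.job_done(): hands the job in; it is judged then, once.
The state is a dict: "time": time; "joint_pos": joint angles; "joint_vel": joint speeds; "joint_efforts": joint torques, N m; "tool_pos": TCP position; "tool_rot": TCP orientation; "contact_force": force on the tool from outside, world axes, zero at the start; "ft_torque": the same for the moment, N m; "gripper_width": opening from 0.0 (shut) to 1.0 (fully open); "grasp_force": force on a finger pad.
Only numpy, scipy, OpenCV 4.12 (cv2) and the standard library are available. Lean on these libraries where they do the work, as an engineer would, in place of code of your own. Each camera call takes 0.05 s, during which the arm holds its last target. There are 200 camera calls.

## Working session

There is one attempt and no reset: what is moved stays moved. The work goes in short steps, Python scripts to look and compute and a tool call to move; the robot and the scene stay as the last step left them, time stands still between calls to the robot, and variables do not carry over. Pictures are saved under pics/ and viewed, at most 10 in all, crops included, and the job is handed in when it is done.

Besides the shell and the picture viewer there is one more tool, called after "Request:" as name(argument=value, ...) on one line, values as JSON. play_rows: Moves the arm, as the interface text tells. Its arguments: {"type":"object","properties":{"series":{"type":"array"}},"required":["series"]}

```bash
mkdir -p pics; python3 - <<'E'
from plant import manip
import cv2
for n in("side","top"):
    f=manip.grab_frame(n);cv2.imwrite(f"pics/{n}0.png",f["frame"])
    print(n,f["mtx"].tolist(),(-f["R"].T@f["t"]).round(3),f["R"].round(3).tolist())
s=manip.state();print(s)
E
```

```text
side [[449.23833642884495, 0.0, 326.9107428536171], [0.0, 449.23833642884495, 238.42487006050217], [0.0, 0.0, 1.0]] [0.065 0.759 0.817] [[-0.86, -0.51, -0.002], [-0.306, 0.518, -0.799], [0.408, -0.686, -0.602]]
top [[495.1890537847223, 0.0, 321.7775108494479], [0.0, 495.1890537847223, 237.53503468849996], [0.0, 0.0, 1.0]] [ 0.414 -0.085  1.192] [[-0.023, -0.999, -0.025], [-0.99, 0.026, -0.138], [0.138, 0.022, -0.99]]
{'time': 0.1, 'joint_pos': array([-1.28301283e+00,  5.32964584e-02,  1.61413014e+00, -2.34335868e-05,
        1.47601329e+00, -1.19002107e-01]), 'joint_vel': array([-0.00094164, -0.00062396, -0.00400245, -0.00040393, -0.00023929,
       -0.00224217]), 'joint_efforts': array([ 1.03640530e-03, -3.94902885e+01, -3.71361744e+01, -1.02105032e-04,
        3.90881411e-03,  1.16126398e-05]), 'tool_pos': array([ 0.24709926, -0.57339332,  0.19019841]), 'tool_rot': array([-9.19348425e-04,  9.79386248e-01,  2.01994365e-01, -8.94739885e-05]), 'contact_force': array([0.13016053, 1.17797842, 0.7952425 ]), 'ft_torque': array([-0.003855  , -0.01488475, -0.0058802 ]), 'grasp_force': 0.0, 'gripper_width': 1.001851916921491}
```

View pics/side0.png

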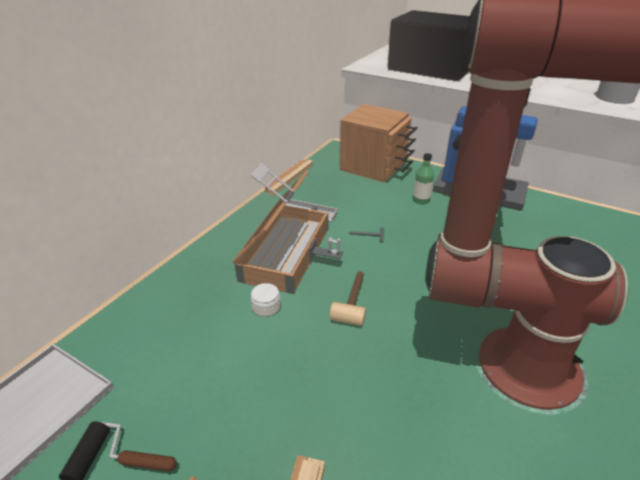

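View pics/top0.png

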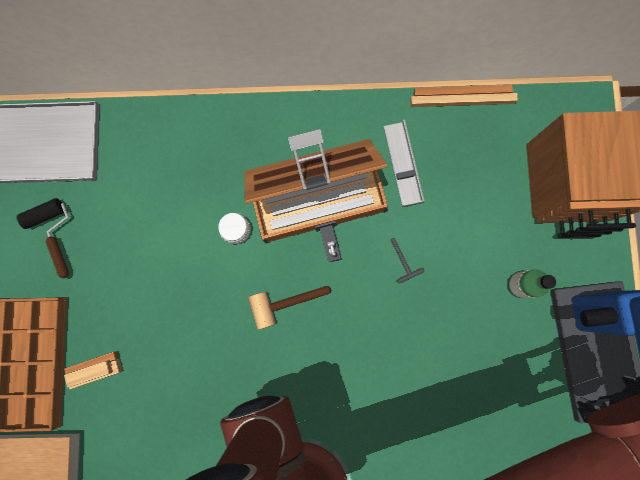

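The top view shows the case with its front at about (265-387, 210-240), the hook at (333,250) and the link's thumb plate at (306,140). The lid stands open. The side view has the case at (240-335,165-290) and the plate at (264,174). I'll enlarge both.

```bash
python3 - <<'E'
import cv2
a=cv2.imread("pics/top0.png")[120:270,210:430];b=cv2.imread("pics/side0.png")[150:300,220:400]
cv2.imwrite("pics/t1.png",cv2.resize(a,None,fx=3.6,fy=3.6,interpolation=cv2.INTER_CUBIC))
cv2.imwrite("pics/s1.png",cv2.resize(b,None,fx=4,fy=4,interpolation=cv2.INTER_CUBIC))
E
```

```text
(no output)
```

View pics/t1.png

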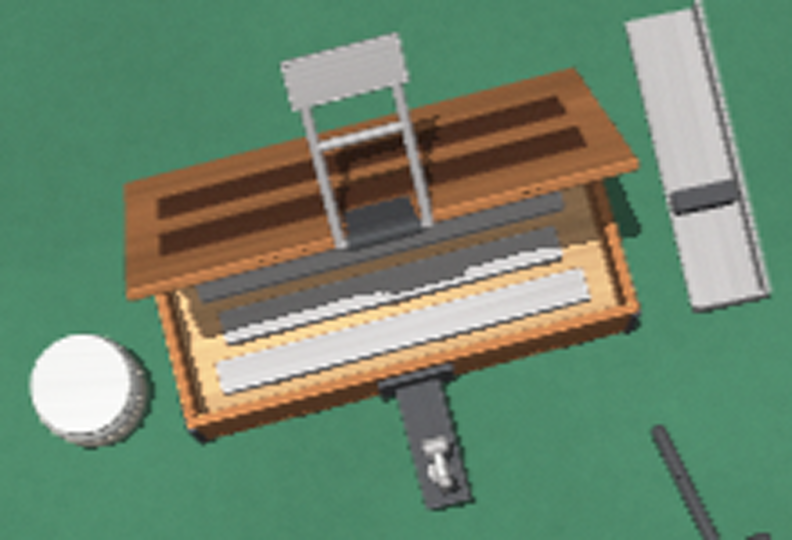

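View pics/s1.png

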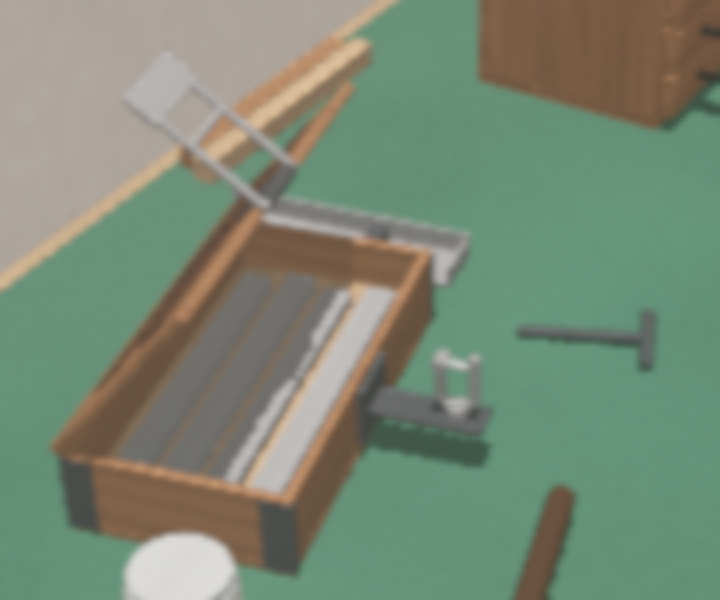

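The enlarged views show the hinge at the rear of the case, with the lid leaning up to its raised front edge. The link leans back over the lid, with its pivot at top (317,185). The hook is at top (331,243), side (338,239). Next I'll triangulate.

```bash
cat >h.py <<'E'
import numpy as np,cv2
from plant import manip
def cams():
    return {n:manip.grab_frame(n) for n in("top","side")}
def ray(f,p):
    d=f["R"].T@np.linalg.inv(f["mtx"])@np.array([*p,1.]);return -f["R"].T@f["t"],d
def plane(f,p,z):
    o,d=ray(f,p);return o+d*(z-o[2])/d[2]
def tri(c,a,b):
    P=[c[n]["mtx"]@np.c_[c[n]["R"],c[n]["t"]] for n in("top","side")]
    X=cv2.triangulatePoints(P[0],P[1],np.array(a,float),np.array(b,float));X=X[:3,0]/X[3,0]
    q=P[0]@[*X,1];return X.round(4),np.round(q[:2]/q[2]-a,1)
T=lambda x,y:(210+x/3.6,120+y/3.6)
S=lambda x,y:(220+x/4,150+y/4)
E
python3 - <<'E'
from h import *
c=cams()
r=[plane(c["top"],T(192,428),.065),plane(c["top"],T(632,310),.065),plane(c["side"],S(297,495),.065),plane(c["side"],S(430,255),.065)]
for x in r:print(x.round(4))
for n,a,b in [("nose",(436,442),(475,357)),("pivot",(385,238),(282,185)),("plate",(345,72),(165,90)),("lidL",(128,297),(180,320)),("lidR",(637,168),(350,87)),("xbar",(362,137),(207,137))]:
    print(n,*tri(c,T(*a),S(*b)))
for l,rr in((r[0],r[1]),(r[2],r[3])):
    v=rr-l;L=np.hypot(*v[:2]);yaw=np.arctan2(v[1],v[0])+np.pi/2 # case +y = from right to left
    yax=-v/L;xax=np.array([yax[1],-yax[0],0]);m=(l+rr)/2+.08*xax
    print(L,np.degrees(np.arctan2(xax[1],xax[0])),m,"nose",m-.157*xax,"lidhinge",m+.08*xax)
E
```

```text
[0.572  0.0743 0.065 ]
[ 0.6411 -0.2095  0.065 ]
[0.5704 0.0708 0.065 ]
[ 0.6362 -0.2048  0.065 ]
nose [ 0.5462 -0.0862  0.0838] [2.1 4.5]
pivot [ 0.6602 -0.0558  0.1979] [-0. -0.]
plate [ 0.7382 -0.0384  0.2551] [0.4 0.6]
lidL [0.6315 0.0928 0.1922] [-0.1 -0.2]
lidR [ 0.6999 -0.2015  0.1906] [-0.2 -0.4]
xbar [ 0.7115 -0.0453  0.2243] [0.1 0.2]
0.29199009299716255 13.674593747073386 [ 0.68428201 -0.04869398  0.065     ] nose [ 0.53173233 -0.08580992  0.065     ] lidhinge [ 0.76201434 -0.02978139  0.065     ]
0.2833368163925765 13.425750514243498 [ 0.68111195 -0.04842428  0.065     ] nose [ 0.5284025  -0.08487734  0.065     ] lidhinge [ 0.75892568 -0.02984947  0.065     ]
```

Request:
play_rows(series=[[[0, 0, 0.04, 0, 0, -2.5, 0], [0, 0, 0.04, 0, 0, -2.5, 0], [0.01, 0.01, 0.03, 0, 0, -2.5, 0], [0.033, 0.03, 0, 0, 0, -2.5, 0], [0.033, 0.03, 0, 0, 0, 0, 0], [0.033, 0.03, 0, 0, 0, 0, 0], [0.033, 0.03, 0, 0, 0, 0, 0], [0.033, 0.03, 0, 0, 0, 0, 0], [0.033, 0.03, 0, 0, 0, 0, 0], [0.033, 0.03, 0, 0, 0, 0, 0]]])

```text
time: 1.2
tool_pos: [0.4893, -0.3525, 0.3011]
tool_rot: [-0.0, 0.993, 0.116, -0.0]
contact_force: [0.9, -0.2, -0.3]
gripper_width: -0.003
grasp_force: 0.0
```

Request:
play_rows(series=[[[0.033, 0.03, 0, 0, 0, 0, 0], [0.033, 0.03, 0, 0, 0, 0, 0], [0.033, 0.03, 0, 0, 0, 0, 0], [0.033, 0.03, 0, 0, 0, 0, 0], [0.033, 0.03, 0, 0, 0, 0, 0], [0.033, 0.03, 0, 0, 0, 0, 0], [0.02, 0.03, 0, 0, 0, 0, 0], [0, 0.01, 0, 0, 0, 0, 0], [0, 0, 0, 0, 0, 0, 0], [0, 0, 0, 0, 0, 0, 0]]])

```text
time: 2.2
tool_pos: [0.7057, -0.1348, 0.3014]
tool_rot: [0.0, 0.993, 0.116, -0.0]
contact_force: [-0.4, -0.8, -0.2]
gripper_width: -0.0
grasp_force: 0.0
```

Request:
play_rows(series=[[[0.004, -0.012, -0.03, 0, 0, 0, 0], [0.003, -0.01, -0.03, 0, 0, 0, 0], [0, 0, -0.03, 0, 0, 0, 0], [0, 0, -0.015, 0, 0, 0, 0], [0, 0, -0.01, 0, 0, 0, 0], [0, 0, -0.01, 0, 0, 0, 0], [-0.009, -0.002, -0.009, 0, 0, 0, 0], [-0.009, -0.002, -0.009, 0, 0, 0, 0], [-0.009, -0.002, -0.009, 0, 0, 0, 0], [0, 0, 0, 0, 0, 0, 0]]])

```text
time: 3.2
tool_pos: [0.6858, -0.1627, 0.1505]
tool_rot: [0.001, 0.993, 0.116, 0.0]
contact_force: [-0.1, 0.5, 0.7]
gripper_width: -0.0
grasp_force: 0.0
```

Request:
play_rows(series=[[[-0.007, -0.002, -0.012, 0, 0, 0, 0], [-0.007, -0.002, -0.012, 0, 0, 0, 0], [-0.006, -0.001, -0.012, 0, 0, 0, 0], [-0.003, -0.001, -0.012, 0, 0, 0, 0], [-0.002, 0, -0.01, 0, 0, 0, 0], [-0.001, 0, -0.008, 0, 0, 0, 0]]])

```text
time: 3.8
tool_pos: [0.6599, -0.1677, 0.0818]
tool_rot: [-0.0, 0.993, 0.116, -0.001]
contact_force: [-0.6, -0.2, 2.2]
gripper_width: -0.0
grasp_force: 0.5
```

Request:
play_rows(series=[[[0, 0, -0.006, 0, 0, 0, 0], [0, 0, -0.003, 0, 0, 0, 0], [0, 0, -0.002, 0, 0, 0, 0], [0, 0, 0, 0, 0, 0, 0]]])

```text
time: 4.2
tool_pos: [0.6604, -0.1679, 0.0721]
tool_rot: [-0.0, 0.993, 0.116, 0.0]
contact_force: [0.5, -0.5, 0.5]
gripper_width: -0.004
grasp_force: 0.0
```

```bash
python3 - <<'E'
from h import *
c=cams()
a=c["top"]["frame"][120:270,210:430];b=c["side"]["frame"][150:300,220:400]
A=cv2.resize(a,(396,270),interpolation=cv2.INTER_CUBIC);B=cv2.resize(b,(396,330),interpolation=cv2.INTER_CUBIC)
o=np.zeros((330,796,3),np.uint8);o[:270,:396]=A;o[:,400:]=B;cv2.imwrite("pics/c2.png",o)
print(manip.state()["contact_force"],manip.state()["tool_pos"])
E
```

```text
[-0.52301552  0.00747658  0.32228188] [ 0.66059709 -0.16799295  0.07255668]
```

View pics/c2.png

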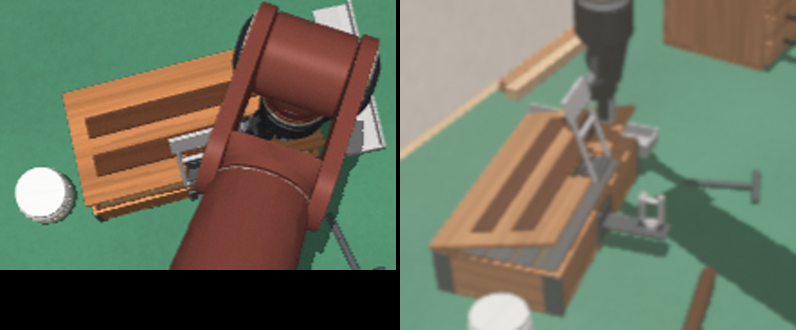

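The lid still looks slightly raised at its front-left corner (550,240 in the side part). I'll project the TCP and the shut-lid corners for comparison.

```bash
cat >>h.py <<'E'
def proj(f,X):
    q=f["mtx"]@(f["R"]@np.array(X)+f["t"]);return q[:2]/q[2]
H=np.array([.7605,-.0324,.065]);XA=np.array([.974,.227,0]);YA=np.array([-.227,.974,0])
W=lambda f,s,z:H*[1,1,0]-f*XA+s*YA+[0,0,z]
E
python3 - <<'E'
from h import *
f=manip.grab_frame("side")
C=lambda X:((proj(f,X)-[220,150])*2.2+[400,0]).round(0)
print("tcp",C(manip.state()["tool_pos"]))
for th in(0,.1,.2,.3):
    g=lambda r,s:C(W(r*np.cos(th)-.008*np.sin(th),s,.065+r*np.sin(th)+.008*np.cos(th)))
    print(th,g(.166,.152),g(.166,-.152),g(0,.152),"link piv",g(.168,0))
print("casefrontL",C(W(.16,.15,.065)),C(W(.16,.15,0)),C(W(0,.15,0)))
E
```

```text
tcp [607. 144.]
0 [564. 272.] [643. 131.] [431. 244.] link piv [609. 196.]
0.1 [562. 261.] [642. 121.] [431. 244.] link piv [607. 185.]
0.2 [559. 249.] [640. 110.] [430. 244.] link piv [605. 173.]
0.3 [554. 238.] [636. 100.] [430. 244.] link piv [600. 162.]
casefrontL [560. 275.] [563. 317.] [440. 289.]
```

```bash
python3 - <<'E'
from h import *
f=manip.grab_frame("side")["frame"][145:245,255:365]
cv2.imwrite("pics/s3.png",cv2.resize(f,(660,600),interpolation=cv2.INTER_CUBIC))
print(manip.state())
E
```

```text
{'time': 4.4, 'joint_pos': array([-3.58177696e-01,  2.74685764e-01,  1.56849443e+00,  6.14544855e-05,
        1.29771960e+00,  9.80327666e-01]), 'joint_vel': array([-9.71385747e-05, -9.27267802e-04,  4.02606670e-04,  9.71127085e-04,
        3.41140675e-04, -9.95206183e-04]), 'joint_efforts': array([ 6.79795834e-03, -4.66170788e+01, -3.47221506e+01,  1.11576064e-03,
       -1.48863484e-03,  1.96147141e-05]), 'tool_pos': array([ 0.6605681 , -0.16801813,  0.0726625 ]), 'tool_rot': array([1.31901073e-04, 9.93263591e-01, 1.15876301e-01, 3.21697557e-04]), 'contact_force': array([ 0.54248969, -0.00405597,  1.0728184 ]), 'ft_torque': array([-0.04975908, -0.02965173, -0.06825869]), 'grasp_force': 0.0, 'gripper_width': 0.0009552178893566409}
```

View pics/s3.png

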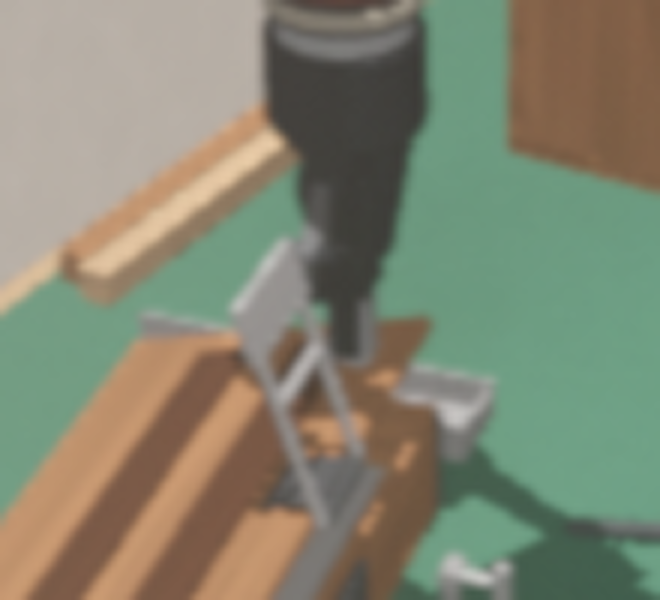

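The side crop shows the visible fingertip at about (313,205). The reported TCP projects to (314,215), so the tip looks about 30 mm higher than reported, or it's hidden by the lid. I'll lift and compare.

Request:
play_rows(series=[[[0, 0, 0.03, 0, 0, 0, 0], [0, 0, 0.04, 0, 0, 0, 0], [0, 0, 0, 0, 0, 0, 0]]])

```text
time: 4.7
tool_pos: [0.6644, -0.1694, 0.1506]
tool_rot: [0.003, 0.993, 0.116, 0.006]
contact_force: [0.1, 0.4, 0.8]
gripper_width: -0.0
grasp_force: 0.0
```

```bash
python3 - <<'E'
from h import *
f=manip.grab_frame("side");g=f["frame"][140:290,220:400]
print(manip.state()["tool_pos"],((proj(f,manip.state()["tool_pos"])-[220,140])*4).round())
cv2.imwrite("pics/s4.png",cv2.resize(g,(720,600),interpolation=cv2.INTER_CUBIC))
E
```

```text
[ 0.6630899  -0.16895714  0.14759436] [372. 212.]
```

View pics/s4.png

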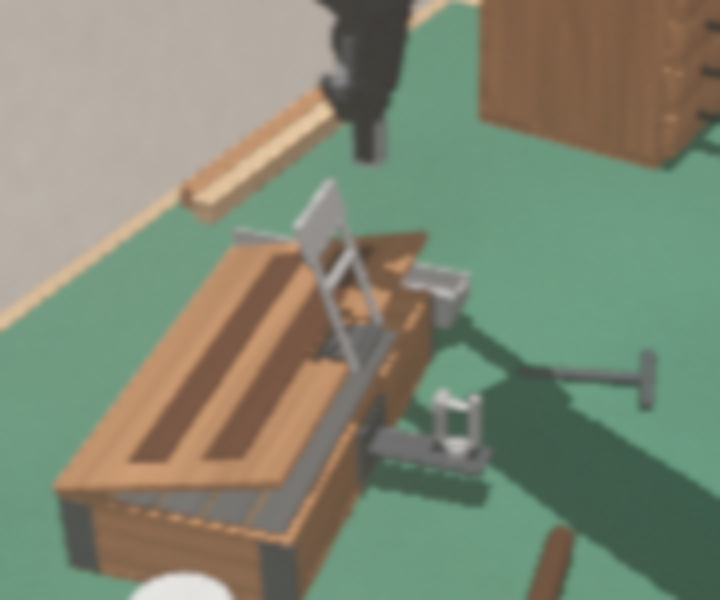

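The fingertip really sits about 33 mm above the reported TCP: it's seen at (370,160) against (372,212) projected. The lid, left at about 0.24 rad, gives the same offset. I'll allow for this and push on, watching the force.

Request:
play_rows(series=[[[0, 0, -0.035, 0, 0, 0, 0], [0, 0, -0.03, 0, 0, 0, 0], [0, 0, -0.01, 0, 0, 0, 0], [0, 0, -0.008, 0, 0, 0, 0], [-0.002, 0, -0.007, 0, 0, 0, 0], [-0.002, 0, -0.006, 0, 0, 0, 0]]])

```text
time: 5.35
tool_pos: [0.6574, -0.1683, 0.0473]
tool_rot: [0.001, 0.993, 0.116, 0.001]
contact_force: [0.7, 0.1, 0.6]
gripper_width: 0.002
grasp_force: 0.3
```

Request:
play_rows(series=[[[0, 0, -0.003, 0, 0, 0, 0], [0, 0, -0.003, 0, 0, 0, 0]]])

```text
time: 5.55
tool_pos: [0.6566, -0.1682, 0.041]
tool_rot: [0.0, 0.993, 0.116, 0.0]
contact_force: [-0.0, 0.2, 1.1]
gripper_width: 0.001
grasp_force: 0.3
```

Request:
play_rows(series=[[[0, 0, -0.002, 0, 0, 0, 0], [0, 0, -0.002, 0, 0, 0, 0]]])

```text
time: 5.75
tool_pos: [0.6565, -0.1681, 0.0365]
tool_rot: [0.0, 0.993, 0.116, 0.0]
contact_force: [-0.1, 0.6, 1.2]
gripper_width: 0.001
grasp_force: 0.3
```

```bash
python3 - <<'E'
from h import *
f=manip.grab_frame("side");g=f["frame"][140:290,220:400]
print(manip.state()["contact_force"],manip.state()["tool_pos"],((proj(f,manip.state()["tool_pos"])-[220,140])*4).round())
C=lambda X:((proj(f,X)-[220,140])*4).round()
for th in(0,.1,.2):
    q=lambda r,s:C(W(r*np.cos(th)-.008*np.sin(th),s,.065+r*np.sin(th)+.008*np.cos(th)))
    print(th,q(.166,.152),q(.166,-.152))
cv2.imwrite("pics/s5.png",cv2.resize(g,(720,600),interpolation=cv2.INTER_CUBIC))
E
```

```text
[ 0.22871212 -0.07434904  0.51945724] [ 0.65628785 -0.16801638  0.03605695] [382. 343.]
0 [298. 535.] [442. 279.]
0.1 [294. 515.] [440. 260.]
0.2 [288. 493.] [436. 241.]
```

View pics/s5.png

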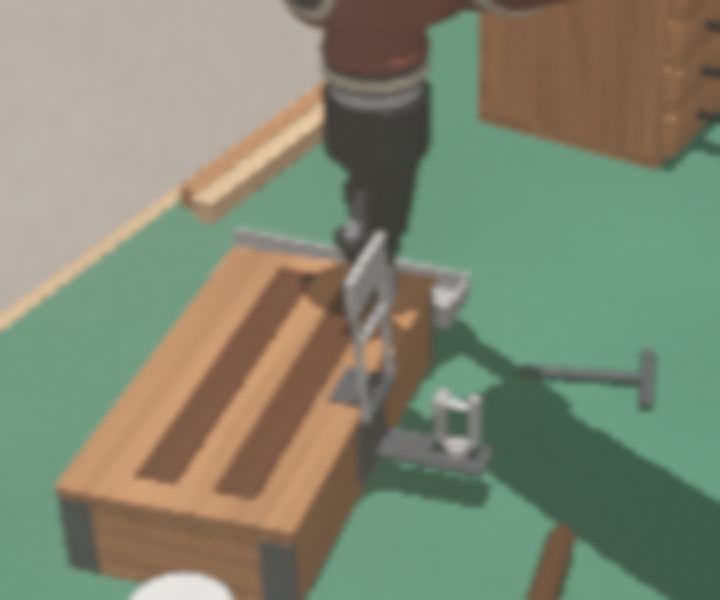

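The lid now looks shut: its front-left corner is at (298,533) against a predicted (298,535). I'll press a couple of millimetres more to confirm.

Request:
play_rows(series=[[[0, 0, -0.002, 0, 0, 0, 0], [0, 0, 0, 0, 0, 0, 0]]])

```text
time: 6.0
tool_pos: [0.6563, -0.1679, 0.0341]
tool_rot: [-0.0, 0.993, 0.116, -0.0]
contact_force: [-0.1, -0.0, -0.3]
gripper_width: 0.002
grasp_force: 0.0
```

Request:
play_rows(series=[[[0, 0, -0.002, 0, 0, 0, 0], [0, 0, 0, 0, 0, 0, 0]]])

```text
time: 6.2
tool_pos: [0.6566, -0.168, 0.0331]
tool_rot: [0.0, 0.993, 0.116, 0.0]
contact_force: [-1.2, 0.5, 4.8]
gripper_width: 0.001
grasp_force: 1.8
```

```bash
python3 - <<'E'
from h import *
s=manip.state();print(s["contact_force"],s["ft_torque"],s["joint_efforts"].round(2),s["tool_pos"])
E
```

```text
[-1.2134268   0.48431062  4.83074788] [ 0.09645439  0.24236614 -0.016014  ] [-1.000e-01 -4.477e+01 -3.253e+01  1.000e-02 -4.200e-01  0.000e+00] [ 0.65659294 -0.16800836  0.03305273]
```

Request:
play_rows(series=[[[0, 0, -0.002, 0, 0, 0, 0], [0, 0, -0.001, 0, 0, 0, 0], [0, 0, 0, 0, 0, 0, 0]]])

```text
time: 6.5
tool_pos: [0.6567, -0.1681, 0.0329]
tool_rot: [0.0, 0.993, 0.116, -0.0]
contact_force: [-8.5, 3.0, 16.4]
gripper_width: -0.001
grasp_force: 7.8
```

The force rises to 16 N with the TCP stopped at 0.033, so the lid is firmly shut. That puts the real fingertip 40 mm above the reported TCP. Next I lift and go behind the standing link: f = 0.11, s = 0 and tip z about 0.16, so TCP z is 0.12.

Request:
play_rows(series=[[[0, 0, 0.03, 0, 0, 0, 0], [0, 0, 0.04, 0, 0, 0, 0], [0, 0, 0.04, 0, 0, 0, 0], [-0.003, 0.03, 0.03, 0, 0, 0, 0], [0, 0.03, 0, 0, 0, 0, 0], [0, 0.03, 0, 0, 0, 0, 0], [0, 0.02, 0, 0, 0, 0, 0], [0, 0, -0.025, 0, 0, 0, 0], [0, 0, -0.024, 0, 0, 0, 0], [0, 0, 0, 0, 0, 0, 0]]])

```text
time: 7.5
tool_pos: [0.6501, -0.0571, 0.115]
tool_rot: [-0.001, 0.993, 0.116, -0.004]
contact_force: [-0.2, 0.9, -1.2]
gripper_width: 0.003
grasp_force: 0.0
```

```bash
python3 - <<'E'
from h import *
f=manip.grab_frame("side");g=f["frame"][140:290,220:400]
C=lambda X:((proj(f,X)-[220,140])*4).round()
p=manip.state()["tool_pos"];d=p-H;print(p,"f",-d@XA,"s",d@YA,"tip",C(p+[0,0,.04]),"lid0",C(W(.166,.152,.073)))
for ph in(1.4,1.6,1.8):print(ph,C(W(.168+.098*np.cos(ph),0,.069+.098*np.sin(ph))))
cv2.imwrite("pics/s6.png",cv2.resize(g,(720,600),interpolation=cv2.INTER_CUBIC))
E
```

```text
[ 0.6514584  -0.0575698   0.11740597] f 0.11192006306738657 s 0.0002370629360634209 tip [298. 279.] lid0 [298. 535.]
1.4 [401. 287.]
1.6 [373. 280.]
1.8 [345. 279.]
```

View pics/s6.png

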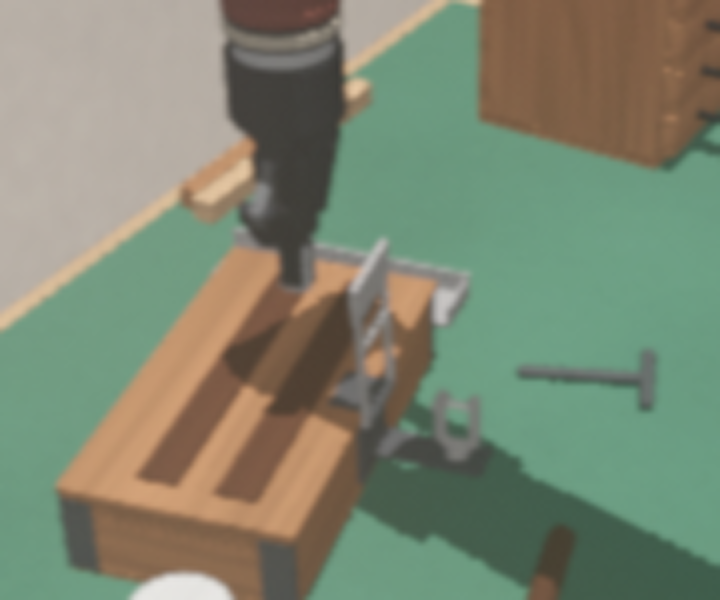

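The tip at (295,288) and the plate at (371,283) both match the model, with the link at about 1.6 rad. Now I swing it forward along the arc.

Request:
play_rows(series=[[[-0.029, -0.007, 0, 0, 0, 0, 0], [-0.014, -0.003, 0, 0, 0, 0, 0], [-0.016, -0.004, 0, 0, 0, 0, 0], [-0.0175, -0.004, -0.002, 0, 0, 0, 0], [-0.0165, -0.004, -0.007, 0, 0, 0, 0], [-0.0145, -0.0035, -0.011, 0, 0, 0, 0], [-0.011, -0.0025, -0.012, 0, 0, 0, 0], [-0.008, -0.002, -0.011, 0, 0, 0, 0], [-0.008, -0.002, -0.01, 0, 0, 0, 0], [-0.006, -0.001, -0.009, 0, 0, 0, 0]]])

```text
time: 8.55
tool_pos: [0.5128, -0.0913, 0.0582]
tool_rot: [0.0, 0.993, 0.116, 0.0]
contact_force: [1.2, -0.2, 0.6]
gripper_width: 0.004
grasp_force: 0.2
```

```bash
python3 - <<'E'
from h import *
f=manip.grab_frame("side");g=f["frame"][160:260,260:380]
C=lambda X:((proj(f,X)-[260,160])*6).round()
s=manip.state();p=s["tool_pos"];d=p-H;print(p,"f",-d@XA,"s",d@YA,"tip",C(p+[0,0,.04]),s["contact_force"])
for ph in(.5,.35,.2):print(ph,C(W(.168+.098*np.cos(ph),0,.069+.098*np.sin(ph))))
print("nose",C(W(.237,0,.09)))
cv2.imwrite("pics/s7.png",cv2.resize(g,(720,600),interpolation=cv2.INTER_CUBIC))
E
```

```text
[ 0.51100302 -0.09097795  0.05627013] f 0.25630725430202367 s -0.0004191122653048329 tip [517. 467.] [ 0.87532415 -0.63429594  0.7961502 ]
0.5 [513. 431.]
0.35 [525. 457.]
0.2 [533. 484.]
nose [475. 471.]
```

View pics/s7.png

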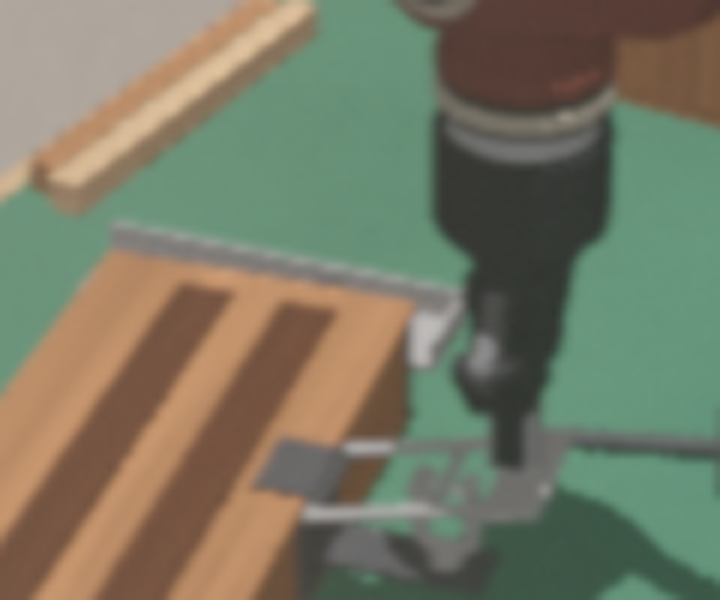

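The picture shows the link swung forward to about +0.2 rad. The tip (508,465) sits on the thumb plate (525,480), in front of the hook (440,500). Now I press down.

Request:
play_rows(series=[[[-0.005, -0.001, -0.005, 0, 0, 0, 0], [-0.002, 0, -0.008, 0, 0, 0, 0], [0, 0, -0.008, 0, 0, 0, 0], [0, 0, -0.006, 0, 0, 0, 0], [0, 0, -0.006, 0, 0, 0, 0]]])

```text
time: 9.1
tool_pos: [0.5057, -0.0925, 0.0249]
tool_rot: [0.0, 0.993, 0.116, -0.0]
contact_force: [-1.7, -3.1, 3.7]
gripper_width: -0.0
grasp_force: 2.0
```

Request:
play_rows(series=[[[0, 0, -0.004, 0, 0, 0, 0], [0, 0, -0.004, 0, 0, 0, 0], [0, 0, 0, 0, 0, 0, 0]]])

```text
time: 9.4
tool_pos: [0.5049, -0.0912, 0.016]
tool_rot: [-0.001, 0.993, 0.116, -0.001]
contact_force: [-0.1, 0.3, 0.4]
gripper_width: 0.002
grasp_force: 0.0
```

Request:
play_rows(series=[[[0, 0, -0.003, 0, 0, 0, 0], [0, 0, -0.003, 0, 0, 0, 0], [0, 0, -0.002, 0, 0, 0, 0], [0, 0, 0, 0, 0, 0, 0]]])

```text
time: 9.8
tool_pos: [0.5054, -0.0917, 0.0088]
tool_rot: [-0.0, 0.993, 0.116, -0.0]
contact_force: [0.5, -0.1, -0.5]
gripper_width: -0.004
grasp_force: 0.0
```

Request:
play_rows(series=[[[0, 0, -0.002, 0, 0, 0, 0], [0, 0, -0.002, 0, 0, 0, 0], [0, 0, 0, 0, 0, 0, 0]]])

```text
time: 10.1
tool_pos: [0.5062, -0.092, 0.0069]
tool_rot: [-0.0, 0.993, 0.116, -0.0]
contact_force: [-5.2, 1.5, 8.9]
gripper_width: -0.002
grasp_force: 5.0
```

There's a firm stop at tip z of about 0.047, which matches the link stop at -0.27. Now I retract and check the plate position numerically.

Request:
play_rows(series=[[[0, 0, 0.01, 0, 0, 0, 0], [0, 0, 0.03, 0, 0, 0, 0], [0, 0, 0.04, 0, 0, 0, 0], [0, 0, 0.04, 0, 0, 0, 0], [0, 0, 0.04, 0, 0, 0, 0], [-0.02, -0.03, 0.02, 0, 0, 0, 0], [-0.02, -0.04, 0, 0, 0, 0, 0], [-0.02, -0.04, 0, 0, 0, 0, 0], [0, -0.04, 0, 0, 0, 0, 0], [0, -0.04, 0, 0, 0, 0, 0]]])

```text
time: 11.1
tool_pos: [0.4452, -0.2836, 0.186]
tool_rot: [0.001, 0.993, 0.116, 0.001]
contact_force: [0.7, 0.4, -0.1]
gripper_width: 0.004
grasp_force: 0.0
```

```bash
python3 - <<'E'
from h import *
f=manip.grab_frame("side");I=cv2.cvtColor(f["frame"],cv2.COLOR_BGR2HSV)
C=lambda X:proj(f,X).round(1)
for ph in(.26,0,-.19,-.27):
    k=lambda r,s:C(W(.168+r*np.cos(ph),s,.069+r*np.sin(ph)))
    print(ph,"plate",k(.098,0),"bar",k(.06,0),k(.112,.033),k(.112,-.033))
m=((I[...,1]<45)&(I[...,2]>110)).astype(np.uint8);m[:195]=0;m[280:]=0;m[:,:315]=0;m[:,375:]=0
n,l,st,ce=cv2.connectedComponentsWithStats(m)
for i in range(1,n):
    if st[i,4]>15:print(st[i],ce[i].round(1))
for r in m[225:265,318:366]:print("".join(" #"[v] for v in r))
print("lid0",C(W(.166,.152,.073)),"piv",C(W(.168,0,.069)),"nose",C(W(.237,0,.09)))
E
```

```text
0.26 plate [348.4 238.9] bar [335.2 239.4] [350.1 246.1] [356.5 231.8]
0 plate [349.3 246.6] bar [335.8 244. ] [351.2 254.9] [357.4 240.5]
-0.19 plate [348.5 251.8] bar [335.4 247.2] [350.2 261. ] [356.4 246.4]
-0.27 plate [347.8 253.9] bar [335.  248.5] [349.3 263.3] [355.6 248.7]
[315 203  23  19 159] [328.7 211.1]
[350 231  25   3  29] [361.7 232.2]
[315 234  41  30 536] [336.8 249.3]
                                                
                                                
                                                
                                                
                                                
                                                
                                 ##             
                                ################
                                                
###                                             
#####                                           
########                                        
  ######## ###                                  
    ###########     ##                          
     ############  ### 
[... 604 characters left out ...]
         
   #################   #############            
      #############    #############            
         ##########   ##############            
           ########################             
              #####################             
                 #################              
                   ###############              
                    ##############              
                     #############              
                        #########               
                          #######               
                            ####                
                                                
lid0 [294.5 273.8] piv [315. 240.] nose [339.1 238.5]
```

```bash
python3 -c "
from plant import manip
print(manip.job_done())"
```

```text
the job is handed in; nothing more can be done
None
```

The job is handed in: the lid is shut and the link is pressed down to its stop at about -0.27 rad, with its crossbar caught in the hook. The last image is consistent with the gate shut above it, and I touched nothing else on the table.

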